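# Lock the microscope stage with its transport pin

## Robot

A 6-joint arm with a two-finger parallel gripper is mounted at the origin on the work surface. World frame = base frame: x ahead of the robot, y to its left, z up, the work surface at z = 0. Lengths are in m, angles in rad, forces in N, time in s.
With the tool pointing down it reaches from about 0.35 to 0.975 m from the base axis. Payload 4.9 kg.
Tool frame: the origin (TCP) lies on the centre line of the jaws, within the pads' length; the fingertips stand 8 mm ahead of it and the grasp point (between the pads) lies 11 mm behind it; z points along the fingers, y is the direction in which the jaws open and shut (so a half turn about z gives the same grasp; the last joint's range is limited). The gripper opens to 85 mm and grips with 20 to 120 N. Pads are 22 mm wide; open, the fingers measure 114 mm over their backs; the gripper's body (76 mm by 85 mm) begins 54 mm behind the grasp point. The pads swing forward as they close: fully open they stand 13 mm farther back than shut.
Start: joints at [1.037, 0.053, 1.613, -0, 1.476, -0.119], TCP at [0.252, 0.572, 0.213] pointing down, gripper open.
Joint ranges: [-3.01, 3.01], [-1.01, 2.22], [0.06, 2.58], [-1.02, 4.17], [0.09, 2.62], [-3.14, 3.14]. Speed limits (rad/s): [2.57, 2.57, 3.14, 3.14, 3.14, 3.14].

## Interface

Orientations are given as a rotation vector (axis times angle).
In Python, from station import get_obs, get_image, calibration, finish_job gives the robot as it stands. The module is installed in compiled form; this text tells all that it offers.
- The arm moves only by the shell command python3 -m jog 'ROWS' [FORCE]. ROWS is JSON, a list of rows, each a list of 7 numbers: the shift along the tool's x, y, z in cm, then the turn, a rotation vector about the tool's x, y, z in rad, then the closure in counts, from 0 (fully open) to 255 (shut). In form: [[dx, dy, dz, ax, ay, az, jaw], ...]. A call has 1 to 8 rows; each row is the pose to reach, as a shift and turn from the pose measured when the call began, along the tool's axes at that moment; what a row does not reach only later rows make up. A row lasts 1/12 s, in which the tool goes at most 41.7 mm and 7.16 degrees, less where a joint would pass 70% of its speed; a pose out of reach is approached as far as the arm can. A call with a gripper value outside its range is refused whole. The fingers move at their own pace and stop on an object; FORCE is the grip in N (left out, the last holds). Time passes only in rows, so rows that repeat a pose let the fingers close. It gives the time, the measured TCP pose, the force and the opening at its end, in the units of the state.
- get_obs(): the state, without advancing time (a new reading comes with each control period).
- get_image(name): name is "side" or "top"; returns the picture (400x640x3 uint8, red, green, blue); there is no depth.
- calibration(name): a dict with "vfov" (degrees; the focal length in pixels is half the picture's height over the tangent of half this angle, whatever the lens; pixels are square), "cx", "cy" (the principal point, pixels), "dist_coeffs" ([k1, k2, p1, p2, k3] as OpenCV has them; the pictures are not rectified), "R" (3x3) and "t" (3): a world point X has camera coordinates R X + t. Camera axes: x right, y down, z forward; pixel columns grow to the right and rows downward; lengths in m; the calibration is good to about 2 mm. A picture is of the moment at which its call begins. calibration takes no time and is no camera call.
- finish_job(): hands the job in, once; it reports no verdict.
The state is a dict: "t": time; "q": joint angles; "dq": joint speeds; "effort": joint torques, N m; "tool_pos": TCP position; "tool_rot": TCP orientation; "contact_force": force on the tool from outside, world axes, zero at the start; "wrist_torque": the same for the moment, N m; "opening": finger opening in m.
Only numpy, scipy, OpenCV 4.12 (cv2) and the standard library are available. Lean on these libraries where they do the work, as an engineer would, in place of code of your own. Each camera call takes 0.05 s, during which the arm holds its last target. There are 200 camera calls.

## Task

The microscope stage is to be locked for transport. Take the red locking pin out of the rack, feel out the unseen blind hole in the stage's black carriage strip with its tip, push the pin fully home until its collar sits flush on the strip, and let go of it upright. Go gently: never press the pin on the stage with more than about 25 N, and leave the blue pin and everything else where it is.

Things in the scene. Friction and masses are not known exactly. Their poses are not given: they have to be found in the camera images.
- stage: Microscope stage fixed on the bench, 142 mm (its x) by 276 mm (its y). Origin at the centre of its underside; z up. Two cream side blocks, 30 mm high; between them along y a smooth rigid black carriage strip 60 mm wide, top 32 mm above the bench. Two black covers (64 by 64 mm, tops 43 mm above the bench) hide the strip's ends, 72 to 136 mm either way along y.
- strip_mid (a point): Middle of the open strip, on its top face; axes as the stage's. One unmarked blind hole, black in black (13 mm across, 26 mm deep, 1 mm chamfer), lies on the strip's long centre line (the y axis here), anywhere within 30 mm either way of this point. The strip is clamped and stays. Slide the pin tip along the line, pressed lightly (3 to 8 N): it drops when over the hole.
- red_pin: Locking pin, 72 mm tall, about 0.12 kg, standing in a rack hole on its collar. Origin at the tip, z up the pin. From the tip: nose widening from 4 to 10 mm diameter in 8 mm; 10 mm steel shaft up to 22 mm; collar, 26 mm diameter, 22 to 27 mm; round red knob, 20 mm diameter, 27 to 72 mm: grip it 52 to 55 mm above the tip. Yaw does not matter.
- red_pin_tip (a point): The tip of the red pin (middle of the 4 mm nose end), 72 mm below the top of its knob. Fully home, it lies 10 mm above the bench (22 mm below the strip's top).
- rack: Aluminium rack block fixed to the bench, 60 mm (its x) by 150 mm (its y) by 32 mm high, with two upright holes (13 mm across, 26 mm deep) on its y axis, 35 mm either side of the centre. Origin at the centre of its underside. Pull the pin straight up by at least 25 mm to clear it.
- blue_pin: A pin of the same shape with a blue knob, in the other hole of the rack; not to be used. Origin at its tip.
- dish: Culture dish, red, 94 mm in diameter, 17 mm high; origin under its centre. Leave it alone.
- dish2: Culture dish, pink, 94 mm in diameter, 17 mm high; origin under its centre. Leave it alone.
- flask: Flat pink culture flask with a blue cap, 55 by 117 by 25 mm; origin under the centre of its body. Leave it alone.
- slide_box: Blue box of slides, 85 by 170 by 32 mm; origin under its centre. Leave it alone.
- objective: Brass objective lens standing on the bench, 32 mm in diameter, 48 mm high; origin under its centre. Leave it alone.
- oil: Small amber bottle, 36 mm in diameter, 75 mm high; origin under its centre. Leave it alone.
- mouse: Black computer mouse, 100 by 58 mm, 31 mm high, on a mat at the robot's right; origin under its centre. Leave it alone.
There are look-alikes about, which are no part of the job. Leave any green look-alike of the red_pin alone.

How it is judged:
On the way, in this order (a step that is already met when the one before it is completed fails the run):
1. the red pin is lifted clear of the rack (height (world z) of red_pin_tip above 0.034 m), for 0.1 s.
2. its tip has dropped at least 8 mm below the strip's top, in the hole (z of red_pin_tip in the frame of stage between 0.004 and 0.024 m and x of red_pin_tip in the frame of stage between -0.004 and 0.004 m and y of red_pin_tip in the frame of stage between -0.036 and 0.036 m), for 0.1 s.
At the end, for the whole second after the job is handed in: The red pin stands released and at rest in the stage's hole, its collar flush on the strip (tip 10 mm above the bench within 2 mm), within 4 mm of the strip's centre line, upright within 0.08 rad (z of red_pin_tip in the frame of stage between 0.0075 and 0.012 m and x of red_pin_tip in the frame of stage between -0.004 and 0.004 m and y of red_pin_tip in the frame of stage between -0.036 and 0.036 m and angle between red_pin's own z axis and vertical below 0.08 rad and linear speed of red_pin below 0.01 m/s and contact force between red_pin and the fingers below 0.1 N and contact force between red_pin and stage above 0.3 N); the robot touches nothing.
It fails at once if the red pin is pressed against the stage with more than 30 N (contact force between red_pin and stage above 30 N).
It fails at once if the hand or arm presses on the stage with more than 30 N (contact force between any of the fingers, the arm and stage above 30 N).
It fails at once if the blue pin or another bystander is moved by more than 15 mm (distance of any of blue_pin, dish, dish2, flask, slide_box, objective, oil, mouse from where it was at the start of the episode above 0.015 m).
It also fails if it takes over 69 s, if anything falls off the work surface, if the arm or the gripper's body presses on something with over 40 N, if the wrist force passes 120 N, or if a joint passes its speed limit or range.

## Working session

There is one attempt and no reset: what is moved stays moved. The work goes in short steps, Python scripts to look and compute and a shell command to move; the robot and the scene stay as the last step left them, time stands still between calls to the robot, and variables do not carry over. Pictures are saved under pics/ and viewed, about 8 in all and at most 12, crops included, and the job is handed in when it is done.

```bash
mkdir -p pics
cat > h.py <<'E'
import numpy as np, cv2
from station import get_obs,get_image,calibration
from scipy.spatial.transform import Rotation as Rn
def cam(n):
    c=calibration(n); f=200/np.tan(np.radians(c['vfov']/2))
    return np.array([[f,0,c['cx']],[0,f,c['cy']],[0,0,1]]),np.array(c['dist_coeffs'],float),np.array(c['R']),np.array(c['t'])
def ray(n,uv):
    K,d,R,t=cam(n); p=cv2.undistortPoints(np.array(uv,float).reshape(1,1,2),K,d)[0,0]
    return -R.T@t, R.T@np.array([p[0],p[1],1])
def at_z(n,uv,z):
    o,v=ray(n,uv); return o+v*(z-o[2])/v[2]
def proj(n,X):
    K,d,R,t=cam(n); return cv2.projectPoints(np.array(X,float).reshape(-1,3),cv2.Rodrigues(R)[0],t,K,d)[0][:,0]
def tri(a,b):
    A=[];B=[]
    for n,uv in (('side',a),('top',b)):
        o,v=ray(n,uv); v/=np.linalg.norm(v); P=np.eye(3)-np.outer(v,v); A.append(P);B.append(P@o)
    return np.linalg.lstsq(np.vstack(A),np.hstack(B),rcond=None)[0]
def save(n,f): 
    im=get_image(n); cv2.imwrite('pics/'+f,im[:,:,::-1]); return im
def totool(dX):
    return Rn.from_rotvec(get_obs()['tool_rot']).inv().apply(dX)*100
E
python3 - <<'E'
from h import *
save('side','s0.png');save('top','t0.png')
for n in('side','top'):
    K,d,R,t=cam(n);print(n,-R.T@t,K[0,0],d)
    print(R)
o=get_obs();print(o);print(Rn.from_rotvec(o['tool_rot']).as_matrix().round(3))
E
```

```text
side [ 0.06461614 -0.67392387  0.73616386] 390.9409758714663 [-0.01588756  0.          0.          0.          0.        ]
[[ 0.79990721 -0.60007922  0.00730608]
 [-0.36244584 -0.49277284 -0.79108024]
 [ 0.47831105  0.63014273 -0.61166877]]
top [0.35253709 0.001422   1.33230097] 372.8461413810139 [-0.07975338  0.          0.          0.          0.        ]
[[ 2.20610024e-02 -9.99744095e-01  5.00572351e-03]
 [-9.83736605e-01 -2.25999669e-02 -1.78189600e-01]
 [ 1.78257130e-01 -9.93272255e-04 -9.83983439e-01]]
{'t': 0.1, 'q': array([ 1.03700643e+00,  5.33037633e-02,  1.61413694e+00,  1.39794762e-05,
        1.47597212e+00, -1.19010064e-01]), 'dq': array([-0.00093381, -0.00128123, -0.00224072, -0.00024729,  0.00032926,
       -0.00078812]), 'effort': array([-1.22330657e-04, -3.94902420e+01, -3.71364677e+01, -1.28550810e-04,
        3.94439703e-03, -1.96825852e-05]), 'tool_pos': array([0.25157211, 0.57149959, 0.21178976]), 'tool_rot': array([-6.46753128e-01, -3.07368803e+00,  2.70063888e-03]), 'contact_force': array([ 0.15499304, -0.43170585,  0.19025625]), 'wrist_torque': array([-0.01187291,  0.00753819,  0.00261911]), 'opening': 0.08512718554774665}
[[-0.915  0.403 -0.001]
 [ 0.403  0.915 -0.002]
 [ 0.    -0.002 -1.   ]]
```

View pics/s0.png

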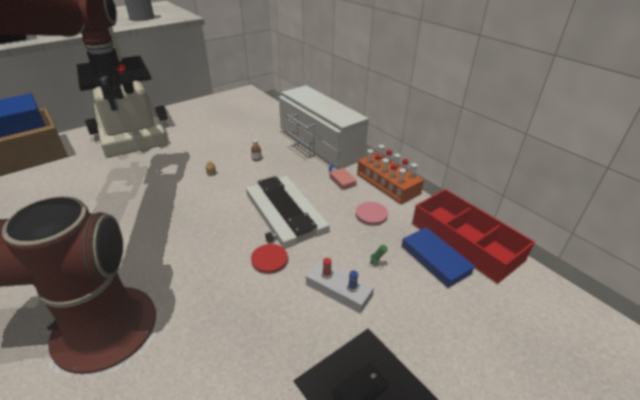

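View pics/t0.png

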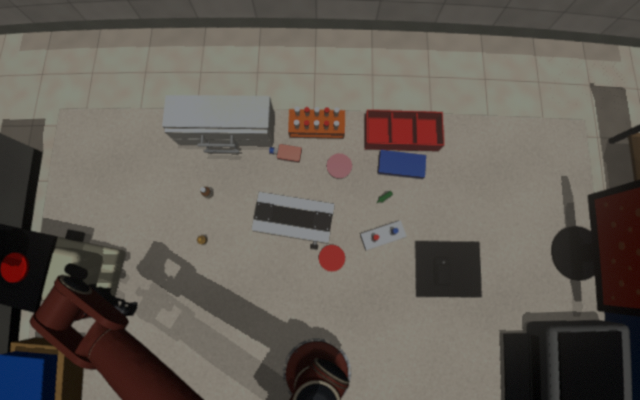

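The side view shows the red pin at about (327,265), the blue pin at (353,278) and the stage at about (287,208). The top view shows the red pin at (375,238), the blue pin at (394,231) and the stage at about (293,217). I'll enlarge both.

Run:
```python
from h import *
t=cv2.imread('pics/t0.png');s=cv2.imread('pics/s0.png')
def c(im,x,y,w,h,k): return cv2.resize(im[y:y+h,x:x+w],None,fx=k,fy=k,interpolation=cv2.INTER_CUBIC)
A=c(t,245,185,100,65,4);B=c(t,350,210,66,65,4)
C=c(s,240,170,100,80,4);D=c(s,300,250,80,66,4)[:264]
M=np.zeros((600,790,3),np.uint8);M[:260,:400]=A;M[:260,410:674]=B;M[270:590,:400]=C;M[270:534,410:730]=D
M=np.clip(M*1.4,0,255).astype(np.uint8)
cv2.imwrite('pics/m1.png',M)
for n,im in(('top',t),('side',s)):
    hsv=cv2.cvtColor(im,cv2.COLOR_BGR2HSV)
    m=(((hsv[...,0]<8)|(hsv[...,0]>170))&(hsv[...,1]>120)&(hsv[...,2]>50)).astype(np.uint8)
    r=cv2.connectedComponentsWithStats(m)
    for st,ce in zip(r[2],r[3]):
        if 10<st[4]<300: print(n,st,ce)
```

```text
top [304 107   6   6  27] [306.59259259 109.74074074]
top [324 108   6   5  25] [326.4  109.96]
top [304 120   5   6  27] [306.07407407 122.59259259]
top [324 120   5   7  28] [326.03571429 123.10714286]
top [596 199   9  11  45] [599.24444444 203.        ]
top [373 235   6   5  22] [375.54545455 236.86363636]
top [336 354  11  21 116] [341.27586207 362.51724138]
top [321 372  23  15  53] [331.9245283  379.47169811]
top [336 386   8   8  25] [339.92 389.52]
side [78  0  8  2 12] [81.58333333  0.5       ]
side [118  64   8   9  57] [121.14035088  67.98245614]
side [387 150   5   4  16] [388.75  151.375]
side [375 153   6   7  36] [377.38888889 156.13888889]
side [403 159   5   5  18] [404.88888889 160.72222222]
side [391 163   7   7  39] [393.64102564 166.05128205]
side [324 258   7   8  37] [326.62162162 261.35135135]
side [325 268   4   7  22] [326.31818182 270.77272727]
```

View pics/m1.png

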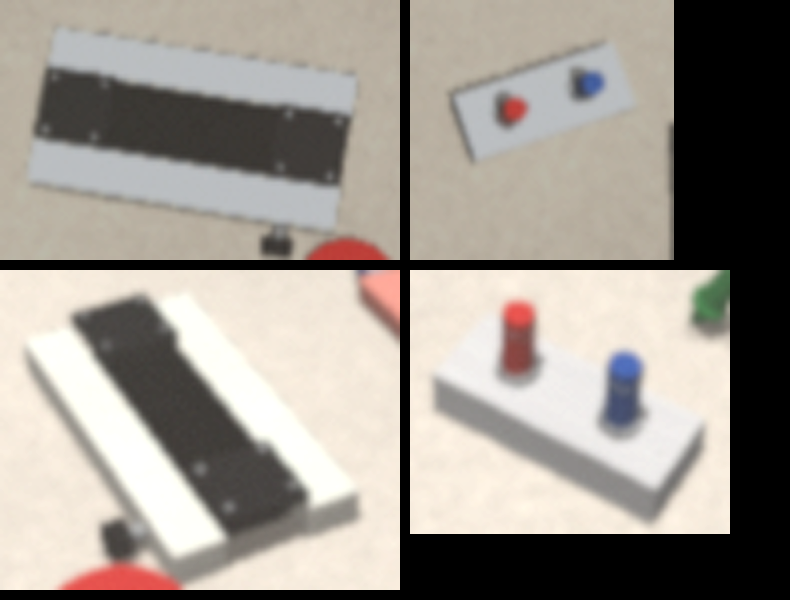

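The montage shows the stage outline corners in both views, and the red knob's top at about (376,236) in the top view and (327,260) in the side view. Next I'll fit the stage and rack poses.

```bash
cat > fit.py <<'E'
from h import *
from scipy.optimize import least_squares
def T(x,y):return (245-.375+x/4,185-.375+y/4)
def T2(x,y):return (350-.375+(x-410)/4,210-.375+y/4)
def S(x,y):return (240-.375+x/4,170-.375+(y-270)/4)
def S2(x,y):return (300-.375+(x-410)/4,250-.375+(y-270)/4)
def fit(obs,L,g):
    # obs: (cam, uv, body pt)
    def res(p):
        c,s=np.cos(p[2]),np.sin(p[2]);o=[]
        for n,uv,b in obs:
            o+=list(proj(n,[p[0]+c*b[0]-s*b[1],p[1]+s*b[0]+c*b[1],b[2]])[0]-uv)
        return o
    r=least_squares(res,g,loss='soft_l1');print(L,r.x.round(4),np.array(res(r.x)).round(1));return r.x
if __name__=='__main__':
    hx,hy=.071,.138
    ob=[('top',T(56,27),(hx,hy,.03)),('top',T(356,72),(hx,-hy,.03)),('top',T(335,230),(-hx,-hy,.03)),('top',T(28,185),(-hx,hy,.03)),
     ('side',S(27,345),(-hx,hy,.03)),('side',S(187,297),(hx,hy,.03)),('side',S(358,492),(hx,-hy,.03)),('side',S(178,556),(-hx,-hy,.03))]
    st=fit(ob,'stage',[.5,.05,0]); fit(ob[:4],'top only',st); fit(ob[4:],'side only',st)
    rx,ry=.03,.075
    ob=[('top',T2(453,95),(rx,ry,.032)),('top',T2(606,42),(rx,-ry,.032)),('top',T2(637,103),(-rx,-ry,.032)),('top',T2(476,160),(-rx,ry,.032)),
     ('side',S2(436,375),(-rx,ry,.032)),('side',S2(655,488),(-rx,-ry,.032)),('side',S2(704,428),(rx,-ry,.032)),('side',S2(490,322),(rx,ry,.032))]
    rk=fit(ob,'rack',[.45,-.2,0])
    c,s=np.cos(rk[2]),np.sin(rk[2]); print('hole',rk[0]-s*.035,rk[1]+c*.035)
    print('red',at_z('top',T2(516,106),.082),at_z('side',S2(519,313),.082),tri(S2(519,313),T2(516,106)))
    print('blue',at_z('top',T2(593,83),.082),at_z('side',S2(625,366),.082))
E
python3 fit.py
```

```text
stage [ 0.5308  0.0929 -0.1287] [-0.7  0.1  0.8  0.3  0.2  0.5 -0.9 -0.2 -1.1 -0.5  0.4 -0.9  1.8 -0.3
  0.   1.1]
top only [ 0.5315  0.0925 -0.1238] [-0.7  0.1  0.9 -0.1  0.5  0.1 -0.7 -0.2]
side only [ 0.5302  0.0931 -0.1327] [-1.2 -0.6  0.4 -0.9  1.5 -0.2 -0.5  1.2]
rack [ 0.4729 -0.2243  0.3397] [-0.5  0.3  1.3  0.2 -0.6  1.1 -0.6  0.4 -0.4  0.3  0.8  1.2  1.1 -1.6
  0.1 -1.9]
hole 0.46125079016608317 -0.19128537543468374
red [ 0.46425701 -0.19277759  0.082     ] [ 0.46089567 -0.19011633  0.082     ] [ 0.46235684 -0.19155747  0.08287005]
blue [ 0.4849846  -0.25815189  0.082     ] [ 0.48332715 -0.25655399  0.082     ]
```

```bash
python3 -m jog '[[-2.5,-3.1,0,0,0,0.1,0],[-5,-6.2,0,0,0,0.2,0],[-7.5,-9.3,0,0,0,0.3,0],[-10,-12.4,0,0,0,0.4,0],[-12.5,-15.5,0,0,0,0.5,0],[-15,-18.6,0,0,0,0.6,0],[-17.5,-21.7,0,0,0,0.7,0],[-20,-24.8,0,0,0,0.81,0]]'
python3 -c "
from h import *
o=get_obs();print(o['q'].round(2),totool(np.array([.4615,-.191,.2])-o['tool_pos']))"
```

```text
t: 0.77
tool_pos: [0.3343, 0.2621, 0.2117]
tool_rot: [1.811, 2.567, -0.004]
contact_force: [1.3, -0.6, -0.0]
opening: 0.0855
[ 0.49 -0.46  2.05 -0.    1.55  0.15] [-46.94728143  -3.19870889   1.23852147]
```

```bash
python3 -m jog '[[-4,-0.3,0,0,0,0,0],[-8,-0.5,0,0,0,0,0],[-12,-0.8,0,0,0,0,0],[-16,-1.1,0,0,0,0,0],[-20,-1.4,0,0,0,0,0],[-24,-1.6,0,0,0,0,0],[-28,-1.9,0,0,0,0,0],[-32,-2.2,0,0,0,0,0]]'
python3 -m jog '[[-4,-0.3,1,0,0,0,0],[-8,-0.5,2,0,0,0,0],[-12,-0.8,3.5,0,0,0,0],[-14.6,-1,5,0,0,0,0],[-14.6,-1,6,0,0,0,0],[-14.6,-1,6,0,0,0,0]]'
python3 - <<'E'
from h import *
o=get_obs();print(o['q'].round(2),o['dq'].round(3),o['tool_pos'],totool(np.array([.4615,-.191,.2])-o['tool_pos']))
print(Rn.from_rotvec(o['tool_rot']).as_matrix().round(3))
s=save('side','s1.png');t=save('top','t1.png')
c=lambda im,x,y,w,h,k:cv2.resize(im[y:y+h,x:x+w,::-1],None,fx=k,fy=k,interpolation=cv2.INTER_CUBIC)
p=proj('side',o['tool_pos'])[0];q=proj('top',o['tool_pos'])[0];print(p,q)
cv2.imwrite('pics/m2.png',np.clip(np.hstack([c(s,280,200,100,110,4),c(t,330,190,90,110,4)])*1.3,0,255).astype(np.uint8))
E
```

```text
t: 1.43
tool_pos: [0.4207, -0.0488, 0.2119]
tool_rot: [1.812, 2.566, -0.003]
contact_force: [0.5, 0.1, -0.3]
opening: 0.0853
t: 1.93
tool_pos: [0.4581, -0.1899, 0.1486]
tool_rot: [-1.812, -2.559, 0.004]
contact_force: [-0.4, 0.9, -0.7]
opening: 0.0855
[-0.54 -0.21  1.97 -0.    1.39 -0.88] [ 0.039 -0.048 -0.005  0.006  0.032  0.003] [ 0.45810593 -0.18989014  0.14855066] [-0.19653484  0.25438652 -5.1472832 ]
[[-0.332  0.943 -0.007]
 [ 0.943  0.332  0.002]
 [ 0.004 -0.006 -1.   ]]
[326.48460634 239.57366848] [378.45512195 236.23630399]
```

View pics/m2.png

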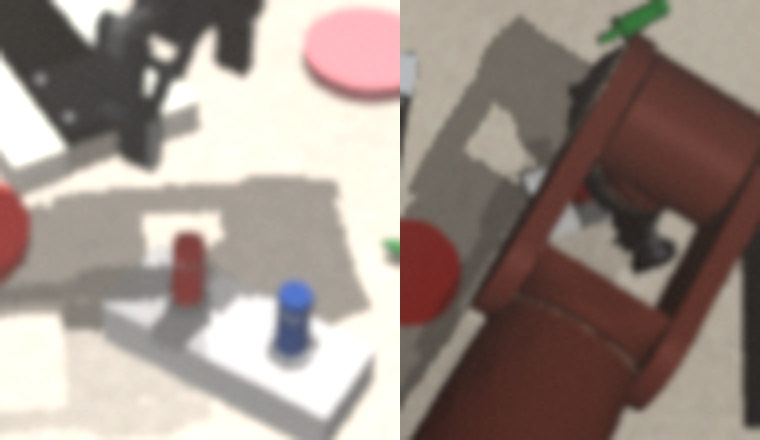

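Seen from the side, the fingers straddle the red knob evenly: (140,165) and (235,70) in the crop, with the knob at column 187. I'll go down and grip.

```bash
python3 -m jog '[[-0.2,0.25,2,0,0,0,0],[-0.2,0.25,4,0,0,0,0],[-0.2,0.25,6,0,0,0,0],[-0.2,0.25,8,0,0,0,0],[-0.2,0.25,9.5,0,0,0,0],[-0.2,0.25,9.5,0,0,0,0],[-0.2,0.25,9.5,0,0,0,0]]' 60
python3 -m jog '[[0,0,0,0,0,0,120],[0,0,0,0,0,0,255],[0,0,0,0,0,0,255],[0,0,0,0,0,0,255],[0,0,0,0,0,0,255],[0,0,0,0,0,0,255],[0,0,0,0,0,0,255],[0,0,0,0,0,0,255]]' 60
```

```text
t: 2.62
tool_pos: [0.4623, -0.189, 0.057]
tool_rot: [-1.809, -2.567, 0.003]
contact_force: [0.1, 0.3, -0.4]
opening: 0.0856
t: 3.28
tool_pos: [0.4627, -0.1894, 0.0578]
tool_rot: [-1.809, -2.567, 0.003]
contact_force: [-1.3, -0.7, 4.2]
opening: 0.0161
```

```bash
python3 -m jog '[[0,0,0,0,0,0,255],[0,0,0,0,0,0,255]]' 60
python3 - <<'E'
from h import *
o=get_obs();print(o)
s=save('side','s2.png');t=save('top','t2.png')
c=lambda im,x,y,w,h,k:cv2.resize(im[y:y+h,x:x+w,::-1],None,fx=k,fy=k,interpolation=cv2.INTER_CUBIC)
R=Rn.from_rotvec(o['tool_rot']).as_matrix()
print(proj('side',o['tool_pos']),proj('side',o['tool_pos']-.011*R[:,2]))
cv2.imwrite('pics/m3.png',np.clip(c(s,280,215,90,90,6)*1.6,0,255).astype(np.uint8))
E
```

```text
t: 3.45
tool_pos: [0.4627, -0.1895, 0.0578]
tool_rot: [-1.809, -2.567, 0.003]
contact_force: [-0.6, -0.0, 3.0]
opening: 0.0161
{'t': 3.45, 'q': array([-5.36574883e-01, -9.61147542e-02,  2.03129315e+00, -1.96399173e-03,
        1.20754742e+00, -8.78853420e-01]), 'dq': array([ 0.00172203,  0.00046998, -0.0006733 , -0.00113624,  0.00037371,
        0.00048144]), 'effort': array([ 1.77815049e-01, -2.75563091e+01, -3.20249534e+01,  1.30211413e-01,
       -2.59451363e-01,  1.05338007e-03]), 'tool_pos': array([ 0.46265127, -0.18948077,  0.05776464]), 'tool_rot': array([-1.8091997 , -2.56713641,  0.0030116 ]), 'contact_force': array([-0.6398404 , -0.04180223,  3.02863444]), 'wrist_torque': array([-0.00858734,  0.15638294,  0.00263293]), 'opening': 0.01612789671088045}
[[327.0684813  267.14557692]] [[327.18050026 263.87046645]]
```

View pics/m3.png

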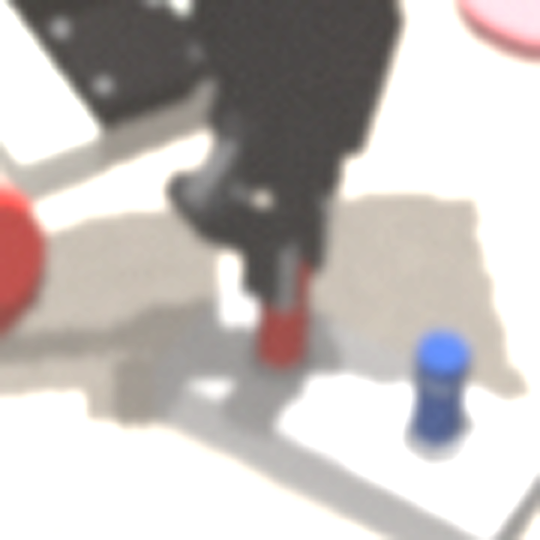

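The pads hold the knob at about column 285 of the crop, and the pin is upright. Lifting straight up.

```bash
python3 -m jog '[[0,0,-0.6,0,0,0,255],[0,0,-1.5,0,0,0,255],[0,0,-2.5,0,0,0,255],[0,0,-3.5,0,0,0,255],[0,0,-5,0,0,0,255],[0,0,-6.5,0,0,0,255],[0,0,-7,0,0,0,255],[0,0,-7,0,0,0,255]]'
python3 - <<'E'
from h import *
o=get_obs();print(o['contact_force'],o['opening'],o['tool_pos'])
s=save('side','s3.png')
c=lambda im,x,y,w,h,k:cv2.resize(im[y:y+h,x:x+w,::-1],None,fx=k,fy=k,interpolation=cv2.INTER_CUBIC)
R=Rn.from_rotvec(o['tool_rot']).as_matrix();print(R.round(3))
print(proj('side',[o['tool_pos']+d*R[:,2] for d in(-.011,.008,.048)]))
cv2.imwrite('pics/m4.png',np.clip(c(s,290,200,70,80,7)*1.6,0,255).astype(np.uint8))
E
```

```text
t: 4.22
tool_pos: [0.4642, -0.1902, 0.1305]
tool_rot: [1.807, 2.565, -0.002]
contact_force: [-0.0, 0.3, -1.0]
opening: 0.0157
[-0.00896084  0.29790934 -0.99781066] 0.015744799226774974 [ 0.464198   -0.19018328  0.13046533]
[[-0.336  0.942  0.002]
 [ 0.942  0.336 -0.003]
 [-0.004  0.001 -1.   ]]
[[328.66164373 240.8629488 ]
 [328.48065266 247.08255248]
 [328.11473698 259.64635556]]
```

View pics/m4.png

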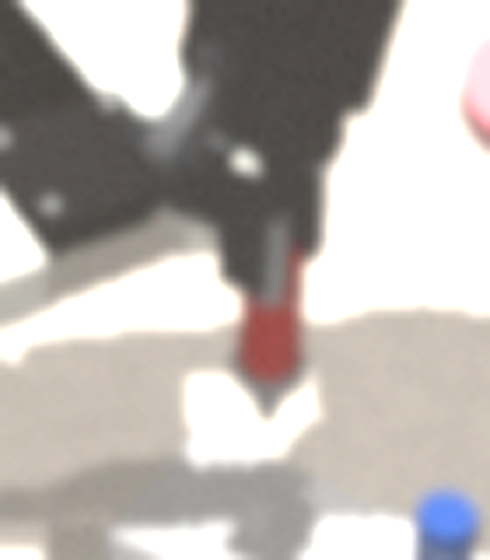

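The pin is held upright below the jaws. Its tip is at side pixel (327.7,258.1), against a prediction of (328.1,259.6). While the view is unobstructed in the first pictures, I'll refine the strip's centre line from its edges.

Run:
```python
from h import *
from scipy.ndimage import map_coordinates
x0,y0,th=.5308,.0929,-.1287
c,s=np.cos(th),np.sin(th)
W=lambda b:np.c_[x0+c*b[:,0]-s*b[:,1],y0+s*b[:,0]+c*b[:,1],b[:,2]]
def cross(g,n,b,ax):
    uv=proj(n,W(b)); p=map_coordinates(g,[uv[:,1],uv[:,0]],order=1)
    d=np.gradient(p); return d
for n,f in(('top','t0'),('side','s0')):
    g=cv2.cvtColor(cv2.imread(f'pics/{f}.png'),cv2.COLOR_BGR2GRAY).astype(float)
    ys=np.linspace(-.055,.055,23);xs=np.arange(-.05,.05,.0005);L=[]
    for y in ys:
        b=np.c_[xs,0*xs+y,0*xs+.032];uv=proj(n,W(b));p=map_coordinates(g,[uv[:,1],uv[:,0]],order=1)
        h=(p.min()+np.percentile(p,90))/2; k=np.where(p<h)[0]; L.append((xs[k[0]],xs[k[-1]]))
    L=np.array(L);m=L.mean(1);pf=np.polyfit(ys,m,1);print(n,'edges',L.mean(0),'mid',pf[1],'slope',pf[0],'sd',m.std())
    # outer ends along y (stage outline at z=.03)
    ys=np.arange(-.16,.16,.0005)
    for x in(-.055,-.045,.045,.055):
        b=np.c_[0*ys+x,ys,0*ys+.03];uv=proj(n,W(b));p=map_coordinates(g,[uv[:,1],uv[:,0]],order=1);d=np.gradient(p)
        k1=np.abs(ys+.138)<.012;k2=np.abs(ys-.138)<.012
        print(x,ys[k1][np.argmax(np.abs(d[k1]))],ys[k2][np.argmax(np.abs(d[k2]))],end=' | ')
    print()
o=get_obs();print(totool(np.array([x0,y0,o['tool_pos'][2]])-o['tool_pos']))
```

```text
top edges [-0.02993478  0.03095652] mid 0.0005108695652174335 slope 0.012351778656126496 sd 0.000502592522682474
-0.055 -0.13499999999999998 0.13950000000000026 | -0.045 -0.13499999999999998 0.13750000000000026 | 0.045 -0.13599999999999998 0.13400000000000026 | 0.055 -0.13799999999999998 0.13550000000000026 | 
side edges [-0.03180435  0.02897826] mid -0.0014130434782608293 slope 0.009535573122529652 sd 0.0003657087791578421
-0.055 -0.13399999999999998 0.13550000000000026 | -0.045 -0.13449999999999998 0.13600000000000026 | 0.045 -0.13499999999999998 0.13650000000000026 | 0.055 -0.13549999999999998 0.14050000000000026 | 
[24.34570716 15.8553174  -0.06221545]
```

```bash
python3 -m jog '[[2.7,1.8,0,0,0,0.06,255],[5.4,3.6,0,0,0,0.12,255],[8.1,5.4,0,0,0,0.18,255],[10.8,7.2,0,0,0,0.24,255],[13.5,9,0,0,0,0.3,255],[16.2,10.8,0,0,0,0.36,255],[18.9,12.6,0,0,0,0.42,255],[21.5,14.3,0,0,0,0.48,255]]'
python3 -m jog '[[0,0,0,0,0,0,255]]'
cat > w.py <<'E'
from h import *
o=get_obs();R=Rn.from_rotvec(o['tool_rot']).as_matrix()
p=o['tool_pos']+.048*R[:,2];d=p-np.array([.5310,.0930,.032]);th=-.14;c,s=np.cos(th),np.sin(th)
b=np.array([c*d[0]+s*d[1],-s*d[0]+c*d[1],d[2]])
print('tip stage mm',(b*1000).round(1),'TCPz',o['tool_pos'][2].round(4),'F',o['contact_force'].round(1),'open',round(o['opening'],4),'tilt',R[:2,2].round(3),'jaw',round(np.arctan2(R[1,1],R[0,1]),3))
E
python3 w.py
```

```text
t: 4.93
tool_pos: [0.5251, 0.0626, 0.1271]
tool_rot: [2.371, 2.061, -0.004]
contact_force: [0.3, -0.4, -1.9]
opening: 0.0161
t: 5.02
tool_pos: [0.525, 0.0669, 0.1261]
tool_rot: [-2.367, -2.063, 0.003]
contact_force: [-0.4, -1.5, -1.4]
opening: 0.016
tip stage mm [ -2.4 -26.7  46.1] TCPz 0.1261 F [-0.4 -1.5 -1.4] open 0.016 tilt [-0.003  0.   ] jaw -0.137
```

```bash
python3 -m jog '[[-0.6,0.24,1,0,0,0,255],[-0.6,0.24,2,0,0,0,255],[-0.6,0.24,3,0,0,0,255],[-0.6,0.24,3.7,0,0,0,255],[-0.6,0.24,3.7,0,0,0,255],[-0.6,0.24,3.7,0,0,0,255],[-0.6,0.24,3.7,0,0,0,255]]';python3 w.py
```

```text
t: 5.6
tool_pos: [0.5267, 0.0601, 0.0893]
tool_rot: [-2.368, -2.062, 0.003]
contact_force: [-0.5, -0.2, -1.4]
opening: 0.016
tip stage mm [  0.2 -33.2   9.3] TCPz 0.0893 F [-0.5 -0.2 -1.4] open 0.016 tilt [-0.002  0.   ] jaw -0.138
```

```bash
python3 -m jog '[[0,0,0.2,0,0,0,255],[0,0,0.4,0,0,0,255],[0,0,0.5,0,0,0,255],[0,0,0.5,0,0,0,255]]';python3 w.py; python3 -m jog '[[0,0,0.1,0,0,0,255],[0,0,0.2,0,0,0,255],[0,0,0.2,0,0,0,255]]';python3 w.py
```

```text
t: 5.93
tool_pos: [0.5266, 0.06, 0.0842]
tool_rot: [-2.368, -2.062, 0.003]
contact_force: [-0.5, -0.1, -2.4]
opening: 0.0157
tip stage mm [  0.1 -33.3   4.2] TCPz 0.0842 F [-0.5 -0.1 -2.4] open 0.0157 tilt [-0.003  0.   ] jaw -0.138
t: 6.18
tool_pos: [0.5264, 0.0601, 0.082]
tool_rot: [-2.367, -2.062, 0.003]
contact_force: [-0.3, 0.1, -1.3]
opening: 0.016
tip stage mm [ -0.1 -33.2   2. ] TCPz 0.082 F [-0.3  0.1 -1.3] open 0.016 tilt [-0.003  0.   ] jaw -0.138
```

```bash
python3 -m jog '[[0,0,0.1,0,0,0,255],[0,0,0.1,0,0,0,255]]';python3 w.py; python3 -m jog '[[0,0,0.1,0,0,0,255],[0,0,0.1,0,0,0,255]]';python3 w.py
```

```text
t: 6.35
tool_pos: [0.5263, 0.0602, 0.0807]
tool_rot: [-2.367, -2.062, 0.004]
contact_force: [0.2, 0.2, -1.4]
opening: 0.0159
tip stage mm [ -0.2 -33.2   0.7] TCPz 0.0807 F [ 0.2  0.2 -1.4] open 0.0159 tilt [-0.003  0.   ] jaw -0.138
t: 6.52
tool_pos: [0.5263, 0.0602, 0.0796]
tool_rot: [-2.367, -2.062, 0.004]
contact_force: [1.6, -0.1, -2.1]
opening: 0.0159
tip stage mm [ -0.2 -33.2  -0.4] TCPz 0.0796 F [ 1.6 -0.1 -2.1] open 0.0159 tilt [-0.003  0.   ] jaw -0.137
```

```bash
for i in 1; do python3 -m jog '[[0,0,0.1,0,0,0,255],[0,0,0.1,0,0,0,255]]';python3 w.py; done; python3 -m jog '[[0,0,0.05,0,0,0,255],[0,0,0.05,0,0,0,255]]';python3 w.py
```

```text
t: 6.68
tool_pos: [0.5267, 0.0602, 0.0793]
tool_rot: [-2.368, -2.062, 0.003]
contact_force: [-0.8, -0.7, 3.2]
opening: 0.0161
tip stage mm [  0.2 -33.1  -0.6] TCPz 0.0793 F [-0.8 -0.7  3.2] open 0.0161 tilt [-0.002  0.   ] jaw -0.138
t: 6.85
tool_pos: [0.5269, 0.0602, 0.0793]
tool_rot: [-2.368, -2.063, 0.002]
contact_force: [-0.6, -0.2, 2.8]
opening: 0.0162
tip stage mm [  0.4 -33.1  -0.7] TCPz 0.0793 F [-0.6 -0.2  2.8] open 0.0162 tilt [-0.002  0.   ] jaw -0.138
```

Contact at TCP z 0.0793 with about 4 N of pressure. Now I'll slide along +y of the stage (tool x) in 7–8 mm calls.

```bash
python3 -m jog '[[0.1,-0.02,0.06,0,0,0,255],[0.2,-0.03,0.06,0,0,0,255],[0.3,-0.03,0.06,0,0,0,255],[0.4,-0.03,0.06,0,0,0,255],[0.5,-0.03,0.06,0,0,0,255],[0.6,-0.03,0.06,0,0,0,255],[0.7,-0.03,0.06,0,0,0,255]]';python3 w.py
```

```text
t: 7.43
tool_pos: [0.5278, 0.0671, 0.0789]
tool_rot: [-2.368, -2.063, 0.002]
contact_force: [-0.4, -2.3, 3.7]
opening: 0.016
tip stage mm [  0.4 -26.1  -1.1] TCPz 0.0789 F [-0.4 -2.3  3.7] open 0.016 tilt [-0.002 -0.   ] jaw -0.137
```

```bash
python3 -m jog '[[0.1,-0.04,0.05,0,0,0,255],[0.2,-0.04,0.05,0,0,0,255],[0.3,-0.04,0.05,0,0,0,255],[0.4,-0.04,0.05,0,0,0,255],[0.5,-0.04,0.05,0,0,0,255],[0.6,-0.04,0.05,0,0,0,255],[0.7,-0.04,0.05,0,0,0,255]]';python3 w.py
```

```text
t: 8.02
tool_pos: [0.5284, 0.074, 0.0783]
tool_rot: [-2.368, -2.063, 0.003]
contact_force: [-0.5, -2.0, 2.9]
opening: 0.0162
tip stage mm [ -0.  -19.2  -1.7] TCPz 0.0783 F [-0.5 -2.   2.9] open 0.0162 tilt [-0.002 -0.001] jaw -0.137
```

```bash
python3 -m jog '[[0.1,-0.02,0.05,0,0,0,255],[0.2,-0.02,0.05,0,0,0,255],[0.3,-0.02,0.05,0,0,0,255],[0.4,-0.02,0.05,0,0,0,255],[0.5,-0.02,0.05,0,0,0,255],[0.6,-0.02,0.05,0,0,0,255],[0.7,-0.02,0.05,0,0,0,255]]';python3 w.py
```

```text
t: 8.6
tool_pos: [0.529, 0.0811, 0.0776]
tool_rot: [-2.368, -2.063, 0.003]
contact_force: [0.0, -1.8, 3.6]
opening: 0.0159
tip stage mm [ -0.4 -12.1  -2.4] TCPz 0.0776 F [ 0.  -1.8  3.6] open 0.0159 tilt [-0.002 -0.001] jaw -0.137
```

The height falls steadily by about 0.6 mm per 7 mm, so the pin may be pivoting or slipping in the jaws. I'll check by eye.

Run:
```python
from h import *
o=get_obs();print(o['wrist_torque'])
s=save('side','s4.png')
c=lambda im,x,y,w,h,k:cv2.resize(im[y:y+h,x:x+w,::-1],None,fx=k,fy=k,interpolation=cv2.INTER_CUBIC)
print(proj('side',[o['tool_pos']+np.array([0,0,d]) for d in(.011,-.008,-.0453)]))
cv2.imwrite('pics/m5.png',np.clip(c(s,245,155,80,80,7)*1.8,0,255).astype(np.uint8))
```

```text
[-0.62023144  0.1309733  -0.00868441]
[[286.46759367 191.17163147]
 [286.74246141 196.59124207]
 [287.26612593 206.90629632]]
```

View pics/m5.png

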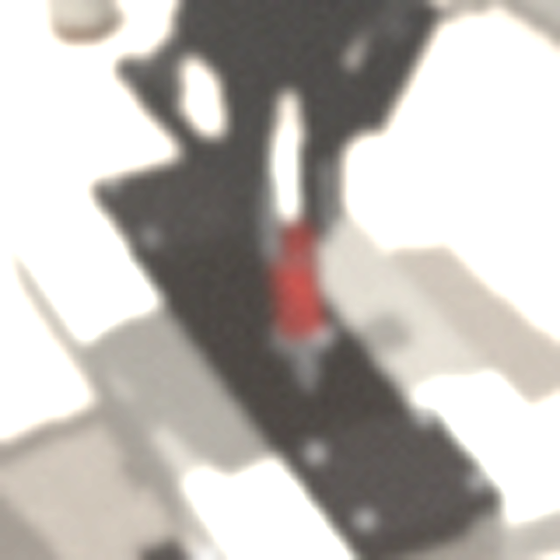

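Run:
```python
from h import *
th=-.14;c,s=np.cos(th),np.sin(th)
def b(p): d=p-np.array([.531,.093,.032]);return (np.array([c*d[0]+s*d[1],-s*d[0]+c*d[1],d[2]])*1000).round(1)
print('tip vis',b(at_z('side',(288.6,209.6),.032)))
o=get_obs();T=o['tool_pos'];ey=np.array([-s,c,0])
# model: pivot at grasp point, tilt a, tip lag
for a in(0,.1,.15,.2,.25,.3):
    for G in (.058,):
        g=T+[0,0,.011]; ax=np.array([0,0,-1])*np.cos(a)-ey*np.sin(a)
        print(a,'tip z',(g+G*ax)[2].round(4),proj('side',[g+G*ax,g+(G-45-0)*0*ax,g-(.072-G)*ax]).round(1).tolist())
```

```text
tip vis [ -2.1 -24.8   0. ]
0 tip z 0.0306 [[287.3, 207.3], [286.4, 191.1], [286.2, 187.1]]
0.1 tip z 0.0309 [[288.1, 208.4], [286.4, 191.1], [286.0, 186.8]]
0.15 tip z 0.0313 [[288.5, 208.8], [286.4, 191.1], [285.9, 186.7]]
0.2 tip z 0.0318 [[289.0, 209.2], [286.4, 191.1], [285.8, 186.6]]
0.25 tip z 0.0324 [[289.4, 209.6], [286.4, 191.1], [285.7, 186.6]]
0.3 tip z 0.0332 [[289.8, 209.9], [286.4, 191.1], [285.6, 186.5]]
```

The side view shows the pin held but tilted: knob top at (288,187), tip at (288.6,209.6). That is about 0.2 rad, with the tip trailing toward −y, so it pivots in the pads when dragged. I'll drag back with a light grip to stand it up again, then probe point by point at full grip.

```bash
python3 -m jog '[[-0.1,0,0.02,0,0,0,255],[-0.2,0,0,0,0,0,255],[-0.3,0,-0.02,0,0,0,255],[-0.4,0,-0.04,0,0,0,255],[-0.5,0,-0.06,0,0,0,255],[-0.6,0,-0.07,0,0,0,255]]' 25;python3 w.py
```

```text
t: 9.15
tool_pos: [0.5283, 0.0754, 0.0785]
tool_rot: [-2.368, -2.063, 0.002]
contact_force: [-0.6, 0.0, 5.9]
opening: 0.0163
tip stage mm [ -0.3 -17.8  -1.5] TCPz 0.0785 F [-0.6  0.   5.9] open 0.0163 tilt [-0.002  0.   ] jaw -0.137
```

```bash
python3 -m jog '[[-0.1,0,0,0,0,0,255],[-0.2,0,-0.01,0,0,0,255],[-0.3,0,-0.03,0,0,0,255],[-0.4,0,-0.04,0,0,0,255]]';python3 w.py;python3 -m jog '[[-0.1,0,0.02,0,0,0,255],[-0.2,0,0.02,0,0,0,255],[-0.3,0,0.02,0,0,0,255]]';python3 w.py
```

```text
t: 9.48
tool_pos: [0.5278, 0.0716, 0.079]
tool_rot: [-2.368, -2.063, 0.001]
contact_force: [0.0, 0.7, 4.5]
opening: 0.0161
tip stage mm [ -0.3 -21.7  -1. ] TCPz 0.079 F [0.  0.7 4.5] open 0.0161 tilt [-0.002  0.001] jaw -0.138
t: 9.73
tool_pos: [0.5276, 0.0689, 0.0791]
tool_rot: [-2.368, -2.062, -0.0]
contact_force: [-0.1, 0.1, 6.2]
opening: 0.016
tip stage mm [ -0.1 -24.3  -0.9] TCPz 0.0791 F [-0.1  0.1  6.2] open 0.016 tilt [-0.001  0.002] jaw -0.138
```

```bash
python3 -m jog '[[-0.1,0,0,0,0,0,255],[-0.2,0,0,0,0,0,255]]';python3 w.py;python3 -m jog '[[0,0,-0.3,0,0,0,255],[0,0,-0.6,0,0,0,255],[0,0,-0.6,0,0,0,255]]' 120;python3 w.py
python3 - <<'E'
from h import *
o=get_obs()
s=save('side','s5.png')
c=lambda im,x,y,w,h,k:cv2.resize(im[y:y+h,x:x+w,::-1],None,fx=k,fy=k,interpolation=cv2.INTER_CUBIC)
print((proj('side',[o['tool_pos']+np.array([0,0,d]) for d in(.025,-.047)])-[250,155]+.4)*7)
cv2.imwrite('pics/m6.png',np.clip(c(s,250,155,70,70,7)*1.8,0,255).astype(np.uint8))
E
```

```text
t: 9.9
tool_pos: [0.5273, 0.0672, 0.0791]
tool_rot: [-2.367, -2.062, -0.002]
contact_force: [-1.0, 0.7, 5.1]
opening: 0.016
tip stage mm [ -0.1 -26.   -0.9] TCPz 0.0791 F [-1.   0.7  5.1] open 0.016 tilt [-0.001  0.003] jaw -0.138
t: 10.15
tool_pos: [0.5267, 0.0672, 0.0845]
tool_rot: [-2.367, -2.061, -0.0]
contact_force: [0.3, 0.5, -1.7]
opening: 0.0128
tip stage mm [ -0.8 -26.    4.5] TCPz 0.0845 F [ 0.3  0.5 -1.7] open 0.0128 tilt [-0.002  0.003] jaw -0.138
[[270.49059094 231.76017078]
 [277.23184372 375.22295926]]
```

View pics/m6.png

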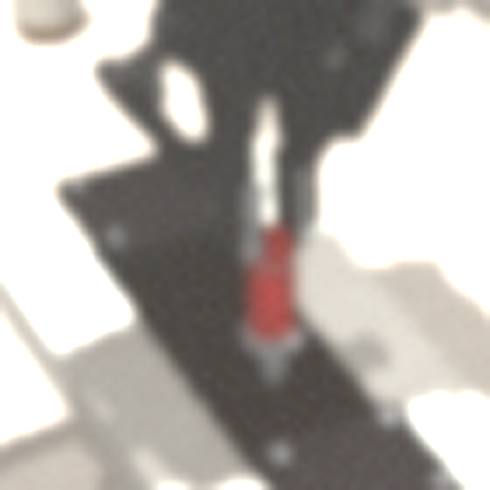

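Upright to within about 0.05 rad: tip at crop (273,380), against (277,375) predicted. Now poking with 120 N grip.

```bash
python3 -m jog '[[0.3,0.06,0,0,0,0,255],[0.6,0.06,0,0,0,0,255],[0.6,0.06,0.2,0,0,0,255],[0.6,0.06,0.4,0,0,0,255],[0.6,0.06,0.5,0,0,0,255],[0.6,0.06,0.6,0,0,0,255],[0.6,0.06,0.6,0,0,0,255]]';python3 w.py
```

```text
t: 10.78
tool_pos: [0.5285, 0.0732, 0.0794]
tool_rot: [-2.367, -2.061, -0.001]
contact_force: [-1.6, 1.1, 4.4]
opening: 0.0132
tip stage mm [  0.2 -19.8  -0.6] TCPz 0.0794 F [-1.6  1.1  4.4] open 0.0132 tilt [-0.002  0.003] jaw -0.138
```

```bash
python3 -m jog '[[0,0,-0.3,0,0,0,255],[0.4,0,-0.3,0,0,0,255],[0.7,0,-0.3,0,0,0,255],[0.7,0,-0.1,0,0,0,255],[0.7,0,0,0,0,0,255],[0.7,0,0.07,0,0,0,255],[0.7,0,0.07,0,0,0,255]]';python3 w.py
```

```text
t: 11.37
tool_pos: [0.5297, 0.0803, 0.0794]
tool_rot: [-2.366, -2.061, -0.001]
contact_force: [-2.5, 1.1, 4.8]
opening: 0.0132
tip stage mm [  0.4 -12.6  -0.6] TCPz 0.0794 F [-2.5  1.1  4.8] open 0.0132 tilt [-0.002  0.003] jaw -0.138
```

```bash
python3 -m jog '[[0,0,-0.3,0,0,0,255],[0.4,0,-0.3,0,0,0,255],[0.7,0,-0.3,0,0,0,255],[0.7,0,-0.1,0,0,0,255],[0.7,0,0,0,0,0,255],[0.7,0,0.07,0,0,0,255],[0.7,0,0.07,0,0,0,255]]';python3 w.py
```

```text
t: 11.95
tool_pos: [0.5308, 0.0874, 0.0793]
tool_rot: [-2.366, -2.061, -0.002]
contact_force: [-1.0, 1.4, 4.6]
opening: 0.0128
tip stage mm [ 0.5 -5.4 -0.7] TCPz 0.0793 F [-1.   1.4  4.6] open 0.0128 tilt [-0.002  0.003] jaw -0.138
```

```bash
python3 -m jog '[[0,-0.02,-0.3,0,0,0,255],[0.4,-0.04,-0.3,0,0,0,255],[0.7,-0.04,-0.3,0,0,0,255],[0.7,-0.04,-0.1,0,0,0,255],[0.7,-0.04,0,0,0,0,255],[0.7,-0.04,0.07,0,0,0,255],[0.7,-0.04,0.07,0,0,0,255]]';python3 w.py
```

```text
t: 12.53
tool_pos: [0.531, 0.0943, 0.078]
tool_rot: [-2.366, -2.061, -0.0]
contact_force: [-0.6, -0.0, -1.2]
opening: 0.0128
tip stage mm [-0.3  1.5 -2. ] TCPz 0.078 F [-0.6 -0.  -1.2] open 0.0128 tilt [-0.003  0.003] jaw -0.138
```

```bash
python3 -m jog '[[0,0,-0.3,0,0,0,255],[0.4,-0.02,-0.3,0,0,0,255],[0.7,-0.02,-0.3,0,0,0,255],[0.7,-0.02,-0.1,0,0,0,255],[0.7,-0.02,0,0,0,0,255],[0.7,-0.02,0.07,0,0,0,255],[0.7,-0.02,0.07,0,0,0,255]]';python3 w.py
```

```text
t: 13.12
tool_pos: [0.5328, 0.1017, 0.0792]
tool_rot: [-2.366, -2.061, -0.003]
contact_force: [-1.3, 1.1, 7.6]
opening: 0.0131
tip stage mm [ 0.5  9.  -0.8] TCPz 0.0792 F [-1.3  1.1  7.6] open 0.0131 tilt [-0.001  0.004] jaw -0.138
```

The pin dropped freely at stage y ≈ +1.5 mm, and the strip is solid at −5.4 and +9.0. I'll go back and enter gently.

```bash
python3 -m jog '[[0,0,-0.3,0,0,0,255],[-0.4,-0.06,-0.3,0,0,0,255],[-0.72,-0.06,-0.3,0,0,0,255],[-0.72,-0.06,-0.1,0,0,0,255],[-0.72,-0.06,0.05,0,0,0,255],[-0.72,-0.06,0.15,0,0,0,255],[-0.72,-0.06,0.25,0,0,0,255],[-0.72,-0.06,0.25,0,0,0,255]]';python3 w.py;python3 -m jog '[[0,0,0.1,0,0,0,255],[0,0,0.2,0,0,0,255],[0,0,0.2,0,0,0,255]]';python3 w.py
```

```text
t: 13.78
tool_pos: [0.5309, 0.0947, 0.0762]
tool_rot: [-2.366, -2.061, -0.002]
contact_force: [0.2, 0.5, -1.3]
opening: 0.0127
tip stage mm [-0.4  1.8 -3.8] TCPz 0.0762 F [ 0.2  0.5 -1.3] open 0.0127 tilt [-0.001  0.004] jaw -0.138
t: 14.03
tool_pos: [0.5312, 0.0947, 0.0742]
tool_rot: [-2.366, -2.061, -0.003]
contact_force: [0.9, 0.2, -1.9]
opening: 0.0127
tip stage mm [-0.1  1.9 -5.8] TCPz 0.0742 F [ 0.9  0.2 -1.9] open 0.0127 tilt [-0.001  0.004] jaw -0.137
```

```bash
python3 -m jog '[[0,0,0.1,0,0,0,255],[0,0,0.2,0,0,0,255],[0,0,0.2,0,0,0,255]]';python3 w.py;python3 -m jog '[[0,0,0.1,0,0,0,255],[0,0,0.2,0,0,0,255],[0,0,0.2,0,0,0,255]]';python3 w.py
```

```text
t: 14.28
tool_pos: [0.5315, 0.0946, 0.0723]
tool_rot: [-2.367, -2.062, -0.004]
contact_force: [1.1, -0.6, -2.1]
opening: 0.0133
tip stage mm [ 0.3  1.9 -7.7] TCPz 0.0723 F [ 1.1 -0.6 -2.1] open 0.0133 tilt [0.    0.004] jaw -0.137
t: 14.53
tool_pos: [0.5318, 0.0946, 0.0703]
tool_rot: [-2.367, -2.062, -0.005]
contact_force: [1.6, -0.1, -0.6]
opening: 0.0131
tip stage mm [ 0.6  1.8 -9.7] TCPz 0.0703 F [ 1.6 -0.1 -0.6] open 0.0131 tilt [0.001 0.004] jaw -0.137
```

```bash
python3 -m jog '[[0,0.03,0.1,0,0,0,255],[0,0.05,0.2,0,0,0,255],[0,0.05,0.3,0,0,0,255],[0,0.05,0.3,0,0,0,255]]';python3 w.py;python3 -m jog '[[0,0,0.1,0,0,0,255],[0,0,0.2,0,0,0,255],[0,0,0.3,0,0,0,255],[0,0,0.3,0,0,0,255]]';python3 w.py
```

```text
t: 14.87
tool_pos: [0.532, 0.0945, 0.0668]
tool_rot: [-2.367, -2.062, -0.004]
contact_force: [0.7, 0.2, -1.5]
opening: 0.013
tip stage mm [  0.7   1.8 -13.2] TCPz 0.0668 F [ 0.7  0.2 -1.5] open 0.013 tilt [-0.     0.004] jaw -0.137
t: 15.2
tool_pos: [0.5319, 0.0945, 0.0635]
tool_rot: [-2.367, -2.062, -0.004]
contact_force: [1.1, -1.0, -1.2]
opening: 0.0131
tip stage mm [  0.7   1.8 -16.5] TCPz 0.0635 F [ 1.1 -1.  -1.2] open 0.0131 tilt [-0.     0.004] jaw -0.137
```

```bash
python3 -m jog '[[0,0,0.1,0,0,0,255],[0,0,0.2,0,0,0,255],[0,0,0.3,0,0,0,255],[0,0,0.3,0,0,0,255]]';python3 w.py;python3 -m jog '[[0,0,0.1,0,0,0,255],[0,0,0.2,0,0,0,255],[0,0,0.25,0,0,0,255],[0,0,0.25,0,0,0,255]]';python3 w.py
```

```text
t: 15.53
tool_pos: [0.5319, 0.0945, 0.0604]
tool_rot: [-2.367, -2.062, -0.003]
contact_force: [0.3, -1.2, -1.9]
opening: 0.013
tip stage mm [  0.7   1.8 -19.6] TCPz 0.0604 F [ 0.3 -1.2 -1.9] open 0.013 tilt [-0.     0.003] jaw -0.137
t: 15.87
tool_pos: [0.532, 0.0945, 0.0584]
tool_rot: [-2.367, -2.062, -0.003]
contact_force: [-1.5, -1.5, 3.6]
opening: 0.0131
tip stage mm [  0.8   1.7 -21.6] TCPz 0.0584 F [-1.5 -1.5  3.6] open 0.0131 tilt [-0.     0.003] jaw -0.137
```

Contact near the expected depth, about 1 mm early, so the collar is probably slightly tilted. I'll ease the grip and press lightly so it squares up.

```bash
python3 -m jog '[[0,0,0,0,0,0,255],[0,0,0.07,0,0,0,255],[0,0,0.12,0,0,0,255],[0,0,0.12,0,0,0,255]]' 20;python3 w.py;python3 -m jog '[[0,0,0.06,0,0,0,255],[0,0,0.1,0,0,0,255],[0,0,0.1,0,0,0,255]]';python3 w.py
```

```text
t: 16.2
tool_pos: [0.5321, 0.0944, 0.0582]
tool_rot: [-2.366, -2.062, -0.003]
contact_force: [-3.7, -1.3, 7.6]
opening: 0.0127
tip stage mm [  0.9   1.7 -21.8] TCPz 0.0582 F [-3.7 -1.3  7.6] open 0.0127 tilt [-0.001  0.003] jaw -0.137
t: 16.45
tool_pos: [0.5322, 0.0944, 0.0583]
tool_rot: [-2.366, -2.062, -0.002]
contact_force: [-3.6, -1.7, 7.8]
opening: 0.013
tip stage mm [  1.    1.7 -21.7] TCPz 0.0583 F [-3.6 -1.7  7.8] open 0.013 tilt [-0.001  0.003] jaw -0.137
```

The TCP height (0.0583) matches the height at which it was gripped in the rack (0.0578), so the collar is home. Relieving the load and releasing.

```bash
python3 -m jog '[[0,-0.03,-0.02,0,0,0,255],[0,-0.03,-0.02,0,0,0,200],[0,-0.03,-0.02,0,0,0,160],[0,-0.03,-0.02,0,0,0,120],[0,-0.03,-0.02,0,0,0,80],[0,-0.03,-0.02,0,0,0,40],[0,-0.03,-0.02,0,0,0,20],[0,-0.03,-0.02,0,0,0,20]]';python3 w.py
python3 -m jog '[[0,0,-1,0,0,0,20],[0,0,-3,0,0,0,20],[0,0,-6,0,0,0,20],[0,0,-9,0,0,0,20],[0,0,-11,0,0,0,20],[0,0,-11,0,0,0,20],[0,0,-11,0,0,0,20]]';python3 w.py
python3 - <<'E'
from h import *
s=save('side','s6.png')
c=lambda im,x,y,w,h,k:cv2.resize(im[y:y+h,x:x+w,::-1],None,fx=k,fy=k,interpolation=cv2.INTER_CUBIC)
th=-.14;ey=np.array([-np.sin(th),np.cos(th),0])
B=np.array([.531,.093,.0])+.0018*ey
print((proj('side',[B+[0,0,z] for z in(.037,.082)])-[250,155]+.4)*7)
cv2.imwrite('pics/m7.png',np.clip(c(s,250,155,70,70,7)*1.8,0,255).astype(np.uint8))
E
```

```text
t: 17.12
tool_pos: [0.5319, 0.0944, 0.0584]
tool_rot: [-2.366, -2.062, -0.002]
contact_force: [-0.4, 0.0, 0.5]
opening: 0.0788
tip stage mm [  0.7   1.7 -21.6] TCPz 0.0584 F [-0.4  0.   0.5] open 0.0788 tilt [-0.001  0.003] jaw -0.137
t: 17.7
tool_pos: [0.5333, 0.0942, 0.1709]
tool_rot: [-2.368, -2.064, -0.007]
contact_force: [-0.5, 0.2, -0.6]
opening: 0.0787
tip stage mm [ 2.2  1.6 90.9] TCPz 0.1709 F [-0.5  0.2 -0.6] open 0.0787 tilt [0.003 0.003] jaw -0.137
[[249.53364149 338.63871218]
 [244.77186623 251.01384636]]
```

View pics/m7.png

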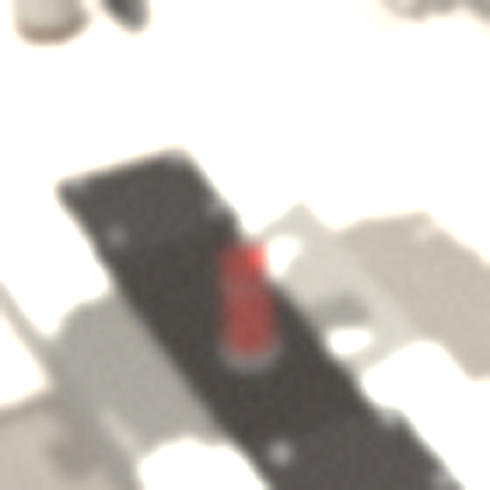

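The released pin stands upright on the strip, with its knob top at crop (243,251), against (245,251) predicted for a fully seated pin. Its collar is on the strip at (249,345). The hand is clear, so I'll let it settle and hand in.

```bash
python3 -m jog '[[0,0,0,0,0,0,20],[0,0,0,0,0,0,20],[0,0,0,0,0,0,20]]'; python3 -c "
from station import finish_job
print(finish_job())"
```

```text
t: 18.0
tool_pos: [0.5311, 0.0941, 0.1672]
tool_rot: [-2.365, -2.061, 0.001]
contact_force: [-0.0, -0.1, -0.4]
opening: 0.0785
the job is handed in; nothing more can be done
None
```

The red pin is home in the stage's hole, standing upright and released, and I handed the job in at 18.0 s; no verdict was reported.

- **What I did:** I took the pin from the rack and tried sliding its tip along the strip. The pin pivoted about 0.2 rad in the pads, so I dragged it back upright. I then found the hole by light pokes every 7 mm. It lies about 1.8 mm along +y from the strip's middle, with solid strip at −5.4 and +9.0 mm. I lowered the pin in, pressed the collar down and let go.
- **Forces:** the highest press I read on the stage was about 9 N. The wrist force is read only at the end of each move, so brief peaks in between are not recorded.
- **Last checks:** the tool height at the seat was 0.058 m, the same as when I gripped the pin in the rack. In the last side picture the knob top was within about 1 px of where a fully seated pin should be. The hand was about 11 cm up and open, with no contact force.
- **What disagreed or was not checked:**
  - First contact of the collar came about 1 mm above the depth I had worked out from touching the strip. The rack height and the picture both say it is flush.
  - The fingers read 13–16 mm open on the 20 mm knob, and I did not find out why.
  - I made no final picture check of the blue pin or the other objects. No unexpected force was read near them.

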